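# Load the phone pressing jig

### The arm

A 6-joint arm with a two-finger parallel gripper is mounted at the origin on a cart in front of the work surface, level with it; the furniture and walls round the work are solid. World frame = base frame: x ahead of the robot, y to its left, z up, the work surface at z = 0. Lengths are in m, angles in rad, forces in N, time in s.
With the tool pointing down it reaches from about 0.375 to 0.9 m from the base axis. Payload 3.1 kg.
Tool frame: the origin (TCP) lies on the centre line of the jaws, within the pads' length; the fingertips stand 19 mm ahead of it and the grasp point (between the pads) is the TCP; z points along the fingers, y is the line along which they close (so a half turn about z gives the same grasp; the last joint's range is limited). The gripper opens to 85 mm and grips with 20 to 120 N. Pads are 22 mm wide; open, the fingers measure 114 mm over their backs; the gripper's body (76 mm by 85 mm) begins 54 mm behind the grasp point. The pads swing forward as they close: fully open they stand 13 mm farther back than shut.
Start: joints at [-1.498, 0.527, 1.433, -0, 1.181, -0.178], TCP at [0.155, -0.605, 0.25] pointing down, gripper open.
Joint ranges: [-3.08, 3.08], [-0.75, 2.2], [0.22, 2.44], [-1.43, 4.57], [0, 2.65], [-2.85, 2.85]. Speed limits (rad/s): [2.79, 2.79, 3.14, 3.14, 3.14, 3.14].

### API

Orientations are given as a unit quaternion [x, y, z, w].
In Python, from station import manip gives the robot as it stands.
- The arm moves only by the tool servo_tool, never from a script. Its argument "rows" is a list that holds one entry, the list of rows, each a list of 7 numbers: the turn, a rotation vector about the tool's x, y, z in degrees, then the shift along the tool's x, y, z in m, then the gripper command: -1 is shut, 1 is fully open, values between are in proportion. In form: [[[wx, wy, wz, tx, ty, tz, jaw], ...]]. A call has 1 to 8 rows; each row shifts and turns the commanded pose from where the row before left it, along the tool's axes as they then stand; what a row does not reach is not made up. A row lasts 1/12 s, in which the tool goes at most 41.7 mm and 7.16 degrees, less where a joint would pass 70% of its speed; a pose out of reach is approached as far as the arm can. A call is refused whole if a number of a shift passes 0.0417 or a number of a turn 7.16, either way. A call with a gripper value outside its range is refused whole. The fingers move at their own pace and stop on an object; "squeeze" is the grip in N (left out, the last holds). Time passes only in rows, so rows that do not move let the fingers close. It gives the time, the measured TCP pose, the force, the opening and the grip force at its end, in the units of the state.
- manip.sense(): the state, without advancing time (a new reading comes with each control period).
- manip.snapshot(name): name is "scene" or "top"; returns the picture (480x640x3 uint8, blue, green, red); there is no depth.
- manip.camera_info(name): a dict with "K" (3x3 intrinsics, pixels), "camera_from_world" (4x4, takes a point from world to camera coordinates). Camera axes: x right, y down, z forward; pixel columns grow to the right and rows downward; lengths in m; the calibration is good to about 2 mm. A picture is of the moment at which its call begins. camera_info takes no time and is no camera call.
- manip.sign_off(): hands the job in; it is judged then, once.
The state is a dict: "t": time; "q": joint angles; "qd": joint speeds; "tau": joint torques, N m; "tcp_pos": TCP position; "tool_rot": TCP orientation; "force": force on the tool from outside, world axes, zero at the start; "ft_torque": the same for the moment, N m; "finger_gap": opening from 0.0 (shut) to 1.0 (fully open); "gripper_force": force on a finger pad.
Only numpy, scipy, OpenCV 4.12 (cv2) and the standard library are available. Lean on these libraries where they do the work, as an engineer would, in place of code of your own. Each camera call takes 0.05 s, during which the arm holds its last target. There are 200 camera calls.

### The job

Build the pressing stack in the jig with the dowel pins: lay the bare phone chassis between the pins, then the opened handset on the chassis, then the flat steel pressure plate on the handset, and last stand the larger of the two round weights on the middle of the plate. Everything lies flat, the same way up as it was found, lengthwise along the jig and centred, the weight is set down without dropping or ramming it, and the small weight and the two spools stay where they are.

Things in the scene. Friction and masses are not known exactly. Their poses are not given: they have to be found in the camera images.
- jig: fixed aluminium jig: two end plates (38 x 80, 6 mm thick) at x = +-55 mm joined by a spine 30 mm wide (finger bays beside it, |x| < 36 mm, down to the worktop). Nest floor z = 6 mm. 8 pins, 8 mm thick, tips tapered, tops z = 19 mm, at x +-45, y +-32 and x +-65, y +-13 mm: 122 x 56 mm free between them. Origin: underside centre; x lengthwise, either way round; z up
- chassis: bare silver-grey phone mid-frame, a shallow channel 46 (x) by 112 (y, lengthwise) by 7 mm high: floor 2 mm thick, a 3 mm thick rail 7 mm high along each long edge. Origin: centre of its underside, z up. 30 g. Taken across its 46 mm width
- handset: opened dark phone with its green board showing on top, 104 (x, lengthwise) by 47 (y) by 8 mm high. Origin: centre of its underside, z up. 55 g. Taken across its 47 mm width. On the chassis it lies on the two rails, 7 mm above the chassis' underside
- plate: flat bare steel bar, 100 (x, lengthwise) by 44 (y) by 9 mm high, with a small dark dot near each end. Origin: centre of its underside, z up. 0.16 kg. Taken across its 44 mm width
- weight_large: the larger round steel weight, an upright cylinder 44 mm in diameter and 32 mm high with a groove round it. Origin: centre of its underside, z up. 0.36 kg
- weight_small: the smaller round steel weight, 28 mm in diameter and 24 mm high; not needed, stays where it is. Origin: centre of its underside
- wick_spool: small flat pale spool, 42 mm in diameter, 8 mm high, lying on the worktop; stays where it is. Origin: centre of its underside
- solder_spool: spool of solder standing upright, flanges 34 mm in diameter, 26 mm high; stays where it is. Origin: centre of its underside
Mind the look-alikes: they are no part of the job. Leave any orange look-alike of the plate alone.

How it is judged:
On the way, in this order (a step that is already met when the one before it is completed fails the run):
1. the chassis lies flat in the jig (horizontal distance between chassis and jig below 0.012 m and z of chassis in the frame of jig between 0.003 and 0.009 m and angle between chassis's own z axis and vertical below 0.1 rad and angle between the y axis of chassis and the x axis of jig, either way round below 0.15 rad), for 0.2 s.
2. the handset lies flat on the chassis (horizontal distance between handset and jig below 0.012 m and z of handset in the frame of jig between 0.01 and 0.016 m and angle between handset's own z axis and vertical below 0.1 rad and angle between the x axis of handset and the x axis of jig, either way round below 0.15 rad), for 0.2 s.
3. the plate lies flat on the handset (horizontal distance between plate and jig below 0.012 m and z of plate in the frame of jig between 0.018 and 0.024 m and angle between plate's own z axis and vertical below 0.1 rad and angle between the x axis of plate and the x axis of jig, either way round below 0.15 rad), for 0.2 s.
4. the larger weight stands on the plate (horizontal distance between weight_large and jig below 0.012 m and z of weight_large in the frame of jig between 0.027 and 0.033 m and angle between weight_large's own z axis and vertical below 0.1 rad), for 0.2 s.
At the end, for the whole second after the job is handed in: From below, chassis, handset, plate and larger weight rest in the jig: centres within 12 mm of the jig's centre (seen from above), upright and flat within 0.1 rad, undersides within 3 mm of 6, 13, 21 and 30 mm above the worktop, the long ones along the jig within 0.15 rad (all of step 1 and all of step 2 and all of step 3 and all of step 4 and linear speed of each of chassis, handset, plate, weight_large below 0.01 m/s); the robot touches nothing.
It fails at once if the small weight is pushed more than 30 mm from where it stood (distance of weight_small from where it was at the start of the episode above 0.03 m).
It fails at once if the flat spool is pushed more than 30 mm from where it stood (distance of wick_spool from where it was at the start of the episode above 0.03 m).
It fails at once if the tall spool is pushed more than 30 mm from where it stood (distance of solder_spool from where it was at the start of the episode above 0.03 m).
It fails at once if the large weight is dropped or rammed onto the plate (over 80 N) (contact force between weight_large and plate above 80 N).
It also fails if it takes over 88 s, if anything falls off the work surface, if the arm or the gripper's body presses on something with over 40 N, if the wrist force passes 120 N, or if a joint passes its speed limit or range.

## Working session

There is one attempt and no reset: what is moved stays moved. The work goes in short steps, Python scripts to look and compute and a tool call to move; the robot and the scene stay as the last step left them, time stands still between calls to the robot, and variables do not carry over. Pictures are saved under pics/ and viewed, at most 14 in all, crops included, and the job is handed in when it is done.

Besides the shell and the picture viewer there is one more tool, called after "Emit:" in YAML: its name, and indented under it one key for each argument. servo_tool: Moves the arm, as the interface text tells. Its arguments: {"type":"object","properties":{"rows":{"type":"array","items":{"type":"array","items":{"type":"array","items":{"type":"number"}}}},"squeeze":{"type":"number"}},"required":["rows"]}

```bash
mkdir -p pics; ls; python3 - <<'E'
from station import manip
import cv2
for n in("top","scene"):
    cv2.imwrite(f"pics/{n}0.png",manip.snapshot(n)); c=manip.camera_info(n); print(n,c)
print(manip.sense())
E
```

```text
pics
top {'K': array([[582.34877734,   0.        , 310.6324509 ],
       [  0.        , 582.34877734, 240.32665595],
       [  0.        ,   0.        ,   1.        ]]), 'camera_from_world': array([[-0.00481489, -0.99992575, -0.01119425, -0.08408058],
       [-0.99273659,  0.00612538, -0.12015216,  0.4916165 ],
       [ 0.12021181,  0.01053442, -0.99269237,  0.96100203],
       [ 0.        ,  0.        ,  0.        ,  1.        ]])}
scene {'K': array([[498.2907356 ,   0.        , 324.37948089],
       [  0.        , 498.2907356 , 238.1742835 ],
       [  0.        ,   0.        ,   1.        ]]), 'camera_from_world': array([[-0.87838891, -0.47748496,  0.02100078,  0.3879943 ],
       [-0.32329276,  0.56122402, -0.76191167,  0.27177466],
       [ 0.35201522, -0.67604416, -0.64734039,  0.71139179],
       [ 0.        ,  0.        ,  0.        ,  1.        ]])}
{'t': 0.1, 'q': array([-1.49849480e+00,  5.28386420e-01,  1.43377821e+00, -8.24572211e-06,
        1.18143007e+00, -1.78509659e-01]), 'qd': array([-0.00153829, -0.00130278, -0.00332447, -0.00012604, -0.00248824,
       -0.00039314]), 'tau': array([ 2.20715101e-04, -4.43304741e+01, -1.78586787e+01, -2.00280160e-04,
        3.89273831e-03, -8.73338564e-06]), 'tcp_pos': array([ 0.15509396, -0.60481393,  0.24942205]), 'tool_rot': array([ 9.92146325e-01,  1.25078645e-01,  4.93261213e-05, -9.99814831e-04]), 'force': array([ 0.35340109,  0.09010381, -0.49160945]), 'ft_torque': array([ 0.0044252 ,  0.00203273, -0.03173515]), 'gripper_force': 0.0, 'finger_gap': 0.9993625133195666}
```

View pics/top0.png

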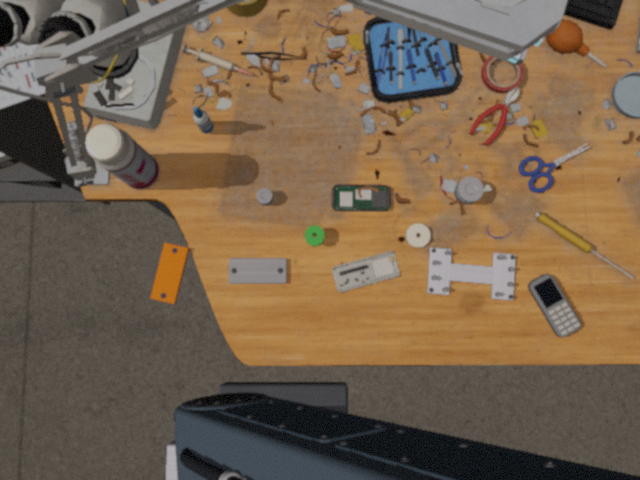

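View pics/scene0.png

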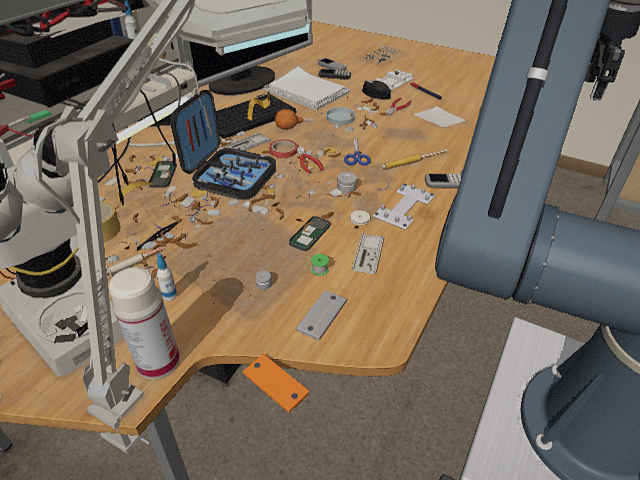

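The top view shows the plate (258,271), chassis (367,271), handset (362,197), jig (472,273), large weight (470,190), small weight (264,197), flat spool (418,236) and solder spool (315,236). I'll take an enlarged crop for the corners.

```bash
cat > h.py <<'E'
from station import manip
import cv2, numpy as np
def px2w(name,uv,z):
    c=manip.camera_info(name);K=c["K"];T=c["camera_from_world"];R=T[:3,:3];t=T[:3,3]
    o=-R.T@t; out=[]
    for u,v in uv:
        d=R.T@np.linalg.solve(K,[u,v,1]); out.append(o+d*(z-o[2])/d[2])
    return np.array(out)
def crop(name,x0,y0,x1,y1,s,fn):
    im=manip.snapshot(name)[y0:y1,x0:x1]
    cv2.imwrite(fn,cv2.resize(im,None,fx=s,fy=s,interpolation=cv2.INTER_CUBIC))
E
python3 - <<'E'
from h import *
im=np.hstack
a=cv2.imread("pics/top0.png")
f=lambda x0,y0:cv2.resize(a[y0:y0+75,x0:x0+100],None,fx=4,fy=4,interpolation=cv2.INTER_CUBIC)
cv2.imwrite("pics/crops.png",np.vstack([np.hstack([f(220,235),f(320,235)]),np.hstack([f(420,235),f(320,160)])]))
E
```

```text
(no output)
```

View pics/crops.png

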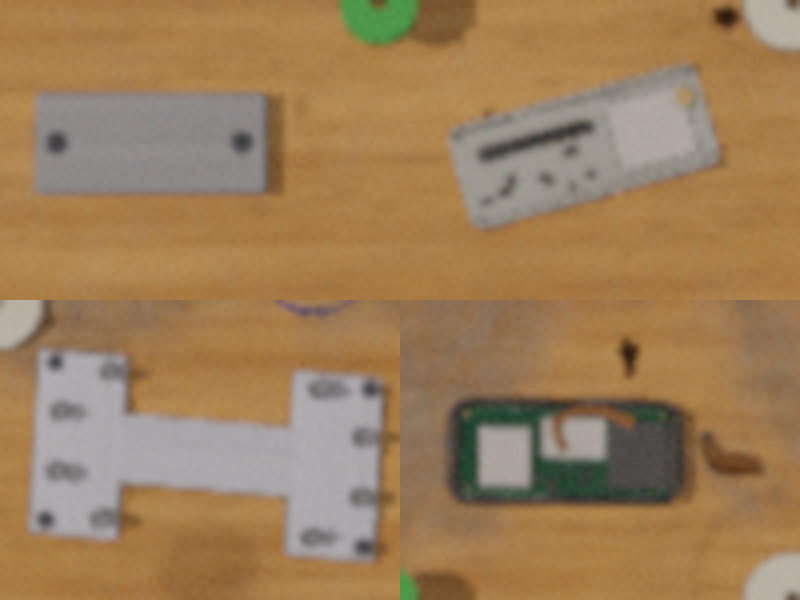

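The crop shows crisp corners for plate, chassis, jig and handset. I'll convert them and check them against the sizes given, along with the round things.

```bash
python3 - <<'E'
from h import *
S=dict(plate=(220,235,.009,[(36,93),(267,93),(267,193),(36,193)]),
chassis=(220,235,.007,[(449,133),(693,66),(721,160),(478,230)]),
jig=(420,160,.006,[(37,350),(383,376),(376,560),(30,533)]),
handset=(220,85,.008,[(450,398),(684,400),(684,500),(450,500)]))
for n,(x,y,z,p) in S.items():
    w=px2w("top",[(x+u/4,y+v/4) for u,v in p],z)[:,:2]
    e=[w[1]-w[0],w[2]-w[3],w[3]-w[0],w[2]-w[1]]
    a=e[0]+e[1]
    print(n,w.mean(0).round(4),"sizes",[round(1e3*np.linalg.norm(v)) for v in e],"len dir deg",round(np.degrees(np.arctan2(a[1],a[0])),1), [round(np.degrees(np.arctan2(v[1],v[0])),1) for v in e])
im=cv2.imread("pics/top0.png")
c=lambda u,v:cv2.resize(im[v-25:v+25,u-25:u+25],None,fx=8,fy=8,interpolation=cv2.INTER_CUBIC)
cv2.imwrite("pics/w.png",np.hstack([c(470,190),c(264,197)]))
for n,uv,z in(("wl",(470,190),.032),("ws",(264,196),.024),("wick",(418,236),.008),("sold",(315,236),.026)): print(n,px2w("top",[uv],z).round(4))
E
```

```text
plate [0.4413 0.0048] sizes [100, 100, 43, 43] len dir deg -90.3 [np.float64(-90.3), np.float64(-90.3), np.float64(-179.3), np.float64(-180.0)]
chassis [ 0.4386 -0.1824] sizes [110, 109, 44, 42] len dir deg -74.6 [np.float64(-75.0), np.float64(-74.3), np.float64(-163.9), np.float64(-164.7)]
jig [ 0.4345 -0.3636] sizes [149, 148, 79, 79] len dir deg -94.7 [np.float64(-94.7), np.float64(-94.8), np.float64(176.2), np.float64(175.2)]
handset [ 0.569  -0.1764] sizes [103, 102, 45, 44] len dir deg -90.7 [np.float64(-90.9), np.float64(-90.4), np.float64(179.5), np.float64(178.8)]
wl [[ 0.5757 -0.3594  0.032 ]]
ws [[ 0.5694 -0.0066  0.024 ]]
wick [[ 0.5001 -0.2729  0.008 ]]
sold [[ 0.4989 -0.0942  0.026 ]]
```

View pics/w.png

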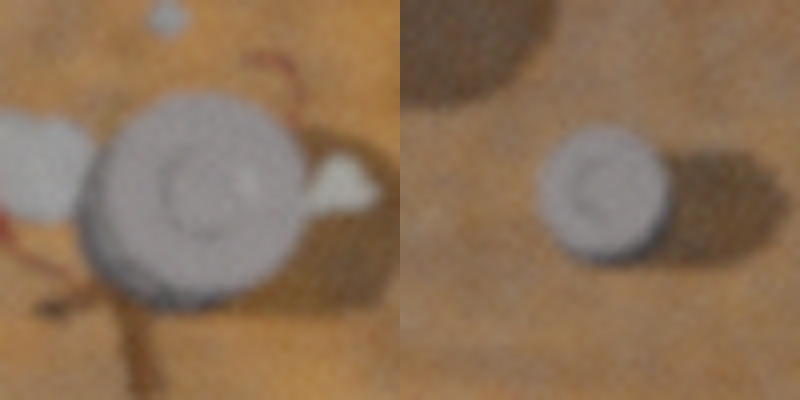

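Sizes match to 1–2 mm. Plan: point the closing axis across each part and put each at the jig (0.4345, -0.3636, jig yaw 85.3°). I'll turn first, -91° about tool z.

```bash
cat >> h.py <<'E'
from scipy.spatial.transform import Rotation as Ro
def plan(x,y,z,psi):
    "turn (deg, tool rotvec to tool-down with tool x at psi) and shift in tool axes as they stand now and after the turn"
    s=manip.sense(); R=Ro.from_quat(s["tool_rot"]); d=np.array([x,y,z])-s["tcp_pos"]
    p=np.radians(psi); G=Ro.from_matrix(np.array([[np.cos(p),np.sin(p),0],[np.sin(p),-np.cos(p),0],[0,0,-1]]).T.T)
    print("t",round(s["t"],2),"tcp",s["tcp_pos"].round(4),"turn",np.degrees((R.inv()*G).as_rotvec()).round(1),"shift after turn mm",(1e3*G.inv().apply(d)).round(1),"F",s["force"].round(1),"gap mm",round(85*s["finger_gap"],1),"grip",round(s["gripper_force"],1))
JIG=(.4345,-.3636,85.3)
E
python3 -c "
from h import *
plan(.4386,-.1824,.10,105.4)"
```

```text
t 0.1 tcp [ 0.1551 -0.6048  0.2494] turn [ -0.1  -0.1 -91. ] shift after turn mm [332.  385.5 149.4] F [ 0.4  0.1 -0.5] gap mm 84.9 grip 0.0
```

Emit:
servo_tool:
  rows:
    - [[0, 0, -7, 0, 0, 0, 0.55], [0, 0, -7, 0, 0, 0, 0.55], [0, 0, -7, 0, 0, 0, 0.55], [0, 0, -7, 0, 0, 0, 0.55], [0, 0, -7, 0, 0, 0, 0.55], [0, 0, -7, 0, 0, 0, 0.55], [0, 0, -7, 0, 0, 0, 0.55], [0, 0, -7, 0, 0, 0, 0.55]]
  squeeze: 40

```text
t: 0.77
tcp_pos: [0.1551, -0.605, 0.2497]
tool_rot: [0.816, 0.579, 0.0, -0.001]
force: [-0.6, 0.5, -0.6]
finger_gap: 0.773
gripper_force: 0.0
```

Emit:
servo_tool:
  rows:
    - [[0, 0, -7, 0, 0, 0, 0.55], [0, 0, -7, 0, 0, 0, 0.55], [0, 0, -7, 0, 0, 0, 0.55], [0, 0, -7, 0, 0, 0, 0.55], [0, 0, -7, 0, 0, 0, 0.55], [0, 0, 0, 0, 0, 0, 0.55]]

```text
t: 1.27
tcp_pos: [0.1551, -0.605, 0.2498]
tool_rot: [0.605, 0.796, 0.0, -0.0]
force: [0.5, 0.2, 1.3]
finger_gap: 0.777
gripper_force: 0.0
```

```bash
python3 -c "
from h import *
plan(.4386,-.1824,.10,105.4)"
```

```text
t 1.27 tcp [ 0.1551 -0.605   0.2498] turn [ 0.  -0.1  0.1] shift after turn mm [332.2 385.5 149.8] F [0.5 0.2 1.3] gap mm 66.0 grip 0.0
```

Emit:
servo_tool:
  rows:
    - [[0, 0, 0, 0.0237, 0.0275, 0.0107, 0.55], [0, 0, 0, 0.0237, 0.0275, 0.0107, 0.55], [0, 0, 0, 0.0237, 0.0275, 0.0107, 0.55], [0, 0, 0, 0.0237, 0.0275, 0.0107, 0.55], [0, 0, 0, 0.0237, 0.0275, 0.0107, 0.55], [0, 0, 0, 0.0237, 0.0275, 0.0107, 0.55], [0, 0, 0, 0.0237, 0.0275, 0.0107, 0.55]]

```text
t: 1.85
tcp_pos: [0.2974, -0.3929, 0.175]
tool_rot: [0.608, 0.794, 0.0, 0.0]
force: [1.0, -0.5, 0.4]
finger_gap: 0.778
gripper_force: 0.0
```

Emit:
servo_tool:
  rows:
    - [[0, 0, 0, 0.0237, 0.0275, 0.0107, 0.55], [0, 0, 0, 0.0237, 0.0275, 0.0107, 0.55], [0, 0, 0, 0.0237, 0.0275, 0.0107, 0.55], [0, 0, 0, 0.0237, 0.0275, 0.0107, 0.55], [0, 0, 0, 0.0237, 0.0275, 0.0107, 0.55], [0, 0, 0, 0.0237, 0.0275, 0.0107, 0.55], [0, 0, 0, 0.0237, 0.0275, 0.0107, 0.55], [0, 0, 0, 0, 0, 0, 0.55]]

```text
t: 2.52
tcp_pos: [0.4395, -0.1779, 0.0989]
tool_rot: [0.605, 0.796, 0.001, -0.002]
force: [-0.9, -0.9, 0.1]
finger_gap: 0.775
gripper_force: 0.0
```

```bash
python3 -c "
from h import *
plan(.4386,-.1824,.017,105.4)
crop('scene',280,130,480,280,4,'pics/s1.png')"
```

```text
t 2.52 tcp [ 0.4395 -0.1779  0.0989] turn [-0.1 -0.2  0.1] shift after turn mm [-4.1 -2.1 81.9] F [-0.9 -0.9  0.1] gap mm 65.8 grip 0.0
```

View pics/s1.png

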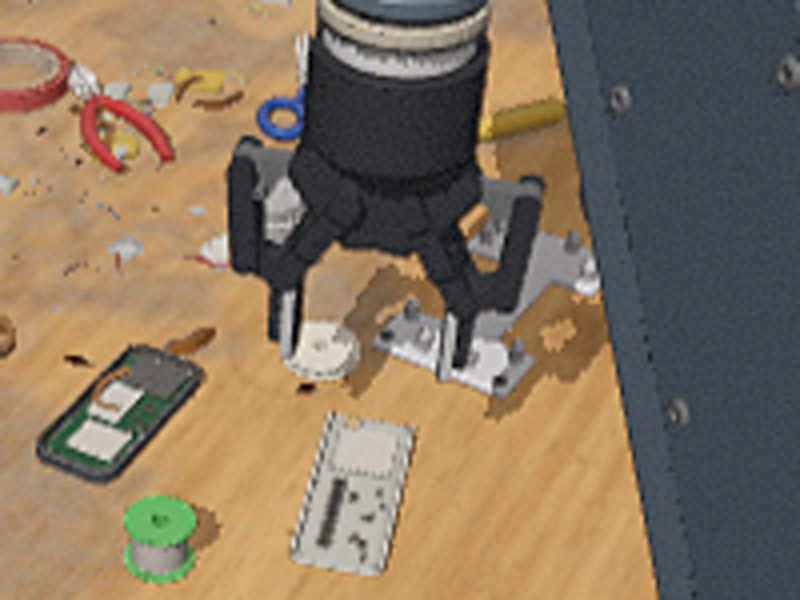

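The scene crop shows the open gripper above the chassis (fingers at roughly (285,340) and (455,360) in the crop) with nothing in its way. I'll let it settle and then go down.

Emit:
servo_tool:
  rows:
    - [[0, 0, 0, 0, 0, 0, 0.55], [0, 0, 0, 0, 0, 0, 0.55], [0, 0, 0, 0, 0, 0, 0.55]]

```text
t: 2.82
tcp_pos: [0.4382, -0.1849, 0.1009]
tool_rot: [0.607, 0.794, -0.0, 0.001]
force: [1.1, -0.6, -0.3]
finger_gap: 0.779
gripper_force: 0.0
```

```bash
python3 -c "
from h import *
plan(.4386,-.1824,.017,105.4)"
```

```text
t 2.82 tcp [ 0.4382 -0.1849  0.1009] turn [ 0.   0.1 -0.2] shift after turn mm [ 2.3  1.  83.9] F [ 1.1 -0.6 -0.3] gap mm 66.3 grip 0.0
```

Emit:
servo_tool:
  rows:
    - [[0, 0, 0, 0, 0, 0.015, 0.55], [0, 0, 0, 0, 0, 0.015, 0.55], [0, 0, 0, 0, 0, 0.015, 0.55], [0, 0, 0, 0, 0, 0.012, 0.55], [0, 0, 0, 0, 0, 0.01, 0.55], [0, 0, 0, 0, 0, 0.007, 0.55], [0, 0, 0, 0, 0, 0.004, 0.55], [0, 0, 0, 0, 0, 0, 0.55]]

```text
t: 3.48
tcp_pos: [0.4381, -0.1838, 0.022]
tool_rot: [0.607, 0.795, -0.0, -0.0]
force: [0.5, -0.6, -0.1]
finger_gap: 0.773
gripper_force: 0.0
```

Emit:
servo_tool:
  rows:
    - [[0, 0, 0, 0, 0, 0, 0.55], [0, 0, 0, 0, 0, 0, 0.55], [0, 0, 0, 0, 0, 0, 0.55]]

```text
t: 3.73
tcp_pos: [0.4387, -0.1836, 0.023]
tool_rot: [0.606, 0.795, 0.0, 0.001]
force: [0.2, -0.0, 0.4]
finger_gap: 0.778
gripper_force: 0.0
```

```bash
python3 -c "
from h import *
plan(.4386,-.1824,.017,105.4)
crop('scene',280,130,480,280,4,'pics/s2.png')"
```

```text
t 3.73 tcp [ 0.4387 -0.1836  0.023 ] turn [ 0.   0.1 -0. ] shift after turn mm [1.2 0.2 6. ] F [ 0.2 -0.   0.4] gap mm 66.2 grip 0.0
```

View pics/s2.png

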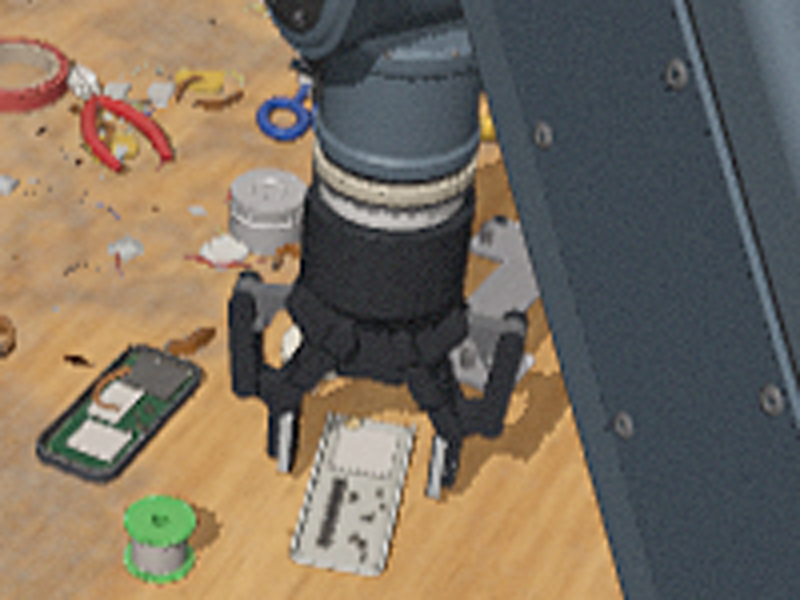

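The fingers straddle the chassis (tips at about (285,470) and (435,495) in the crop). Down 5 mm, then close.

Emit:
servo_tool:
  rows:
    - [[0, 0, 0, 0.001, 0, 0.003, 0.55], [0, 0, 0, 0, 0, 0.002, 0.55], [0, 0, 0, 0, 0, 0, 0.2], [0, 0, 0, 0, 0, 0, 0.0], [0, 0, 0, 0, 0, 0, -0.2], [0, 0, 0, 0, 0, 0, -0.3], [0, 0, 0, 0, 0, 0, -0.3], [0, 0, 0, 0, 0, 0, -0.3]]
  squeeze: 30

```text
t: 4.45
tcp_pos: [0.4381, -0.1824, 0.0175]
tool_rot: [0.606, 0.795, 0.0, -0.0]
force: [0.3, 0.3, 0.6]
finger_gap: 0.517
gripper_force: 30.8
```

Emit:
servo_tool:
  rows:
    - [[0, 0, 0, 0, 0, 0, -0.3], [0, 0, 0, 0, 0, 0, -0.3], [0, 0, 0, 0, 0, 0, -0.3]]

```text
t: 4.7
tcp_pos: [0.4381, -0.1824, 0.0175]
tool_rot: [0.606, 0.795, 0.0, -0.0]
force: [0.2, 1.9, 2.2]
finger_gap: 0.521
gripper_force: 30.8
```

```bash
python3 -c "
from h import *
plan(.4386,-.1824,.017,105.4)
crop('scene',340,210,440,285,6,'pics/s3.png')"
```

```text
t 4.7 tcp [ 0.4381 -0.1824  0.0175] turn [-0. -0. -0.] shift after turn mm [-0.1  0.5  0.5] F [0.2 1.9 2.2] gap mm 44.3 grip 30.8
```

View pics/s3.png

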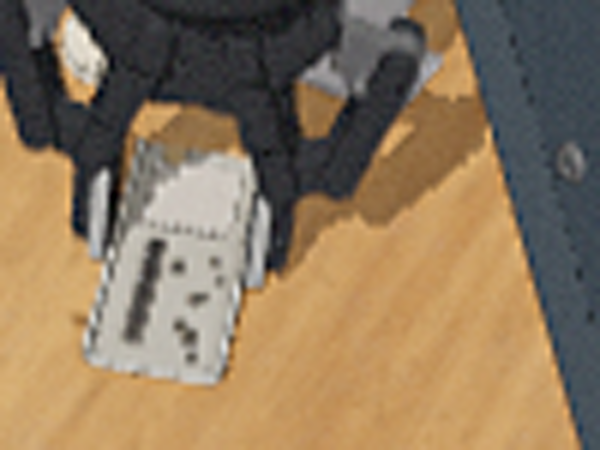

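The chassis is gripped midway: gap 44 mm, grip 31 N. Lift it and turn it to the jig's yaw.

Emit:
servo_tool:
  rows:
    - [[0, 0, 0, 0, 0, -0.005, -0.3], [0, 0, 0, 0, 0, -0.015, -0.3], [0, 0, 0, 0, 0, -0.02, -0.3], [0, 0, 0, 0, 0, -0.02, -0.3], [0, 0, 5, 0, 0, 0, -0.3], [0, 0, 5, 0, 0, 0, -0.3], [0, 0, 5, 0, 0, 0, -0.3], [0, 0, 5.1, 0, 0, 0, -0.3]]

```text
t: 5.42
tcp_pos: [0.4383, -0.1827, 0.078]
tool_rot: [0.737, 0.676, 0.0, 0.0]
force: [0.3, -0.0, -1.6]
finger_gap: 0.522
gripper_force: 30.8
```

Emit:
servo_tool:
  rows:
    - [[0, 0, 0, 0, 0, 0, -0.3], [0, 0, 0, 0, 0, 0, -0.3]]

```text
t: 5.58
tcp_pos: [0.4382, -0.1826, 0.0777]
tool_rot: [0.735, 0.678, 0.0, 0.0]
force: [-0.1, 0.3, 0.6]
finger_gap: 0.519
gripper_force: 30.8
```

```bash
python3 -c "
from h import *
plan(*JIG[:2],.0775,JIG[2])"
```

```text
t 5.58 tcp [ 0.4382 -0.1826  0.0777] turn [0.  0.  0.1] shift after turn mm [-180.7   11.2    0.2] F [-0.1  0.3  0.6] gap mm 44.1 grip 30.8
```

Emit:
servo_tool:
  rows:
    - [[0, 0, 0, -0.015, 0.001, 0, -0.3], [0, 0, 0, -0.03, 0.002, 0, -0.3], [0, 0, 0, -0.033, 0.002, 0, -0.3], [0, 0, 0, -0.033, 0.002, 0, -0.3], [0, 0, 0, -0.03, 0.002, 0, -0.3], [0, 0, 0, -0.02, 0.001, 0, -0.3], [0, 0, 0, -0.013, 0.001, 0, -0.3], [0, 0, 0, -0.007, 0, 0, -0.3]]

```text
t: 6.25
tcp_pos: [0.4342, -0.3657, 0.0775]
tool_rot: [0.736, 0.677, -0.0, 0.001]
force: [-0.9, 1.0, -0.2]
finger_gap: 0.515
gripper_force: 30.8
```

Emit:
servo_tool:
  rows:
    - [[0, 0, 0, 0, 0, 0, -0.3], [0, 0, 0, 0, 0, 0, -0.3], [0, 0, 0, 0, 0, 0, -0.3], [0, 0, 0, 0, 0, 0, -0.3]]

```text
t: 6.58
tcp_pos: [0.434, -0.362, 0.0774]
tool_rot: [0.735, 0.678, 0.0, -0.001]
force: [-0.2, 0.1, 0.5]
finger_gap: 0.523
gripper_force: 30.8
```

```bash
python3 -c "
from h import *
plan(*JIG[:2],.0245,JIG[2])
a=manip.snapshot('top')[235:310,420:520];b=manip.snapshot('scene')[150:240,340:460]
f=lambda i:cv2.resize(i,(600,450) if 0 else (400,300),interpolation=cv2.INTER_CUBIC)
cv2.imwrite('pics/p1.png',np.hstack([f(a),f(b)]))"
```

```text
t 6.58 tcp [ 0.434  -0.362   0.0774] turn [-0.1 -0.1  0.1] shift after turn mm [-1.6  0.6 52.9] F [-0.2  0.1  0.5] gap mm 44.5 grip 30.8
```

View pics/p1.png

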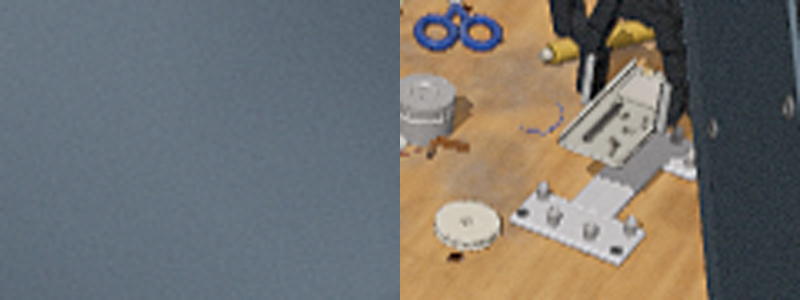

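The scene view shows the chassis level over the jig; the top view is blocked by the arm. I'll check the chassis end against the jig in the scene camera before lowering it.

```bash
python3 -c "
from h import *
g=lambda p:[(340+(u-400)*.3,150+v*.3) for u,v in p]
c=px2w('scene',g([(558,147),(620,166)]),.067)[:,:2]; j=px2w('scene',g([(511,215),(639,264)]),.006)[:,:2]
def loc(w):
    a=np.radians(85.3); d=w-np.array(JIG[:2]); return np.c_[d@[np.cos(a),np.sin(a)],d@[-np.sin(a),np.cos(a)]].round(4)
print('chassis near end corners in jig axes',loc(c).tolist(),'jig near corners',loc(j).tolist())
plan(*JIG[:2],.0245,JIG[2])"
```

```text
chassis near end corners in jig axes [[0.072, -0.0145], [0.0681, 0.026]] jig near corners [[0.0766, -0.0392], [0.0748, 0.051]]
t 6.68 tcp [ 0.4343 -0.3625  0.0775] turn [-0.  -0.   0.1] shift after turn mm [-1.1  0.3 53. ] F [-0.3 -0.5 -1. ] gap mm 43.9 grip 30.8
```

```bash
python3 -c "
from h import *
crop('scene',375,155,455,215,10,'pics/p2.png')
a=np.radians(85.3);ex=np.array([np.cos(a),np.sin(a)]);ey=np.array([-ex[1],ex[0]])
c=manip.camera_info('scene');T=c['camera_from_world']
s=manip.sense()['tcp_pos']
for z in(.060,.067):
  for X in (56,-56):
    for Y in(-23,23):
      w=np.r_[s[:2]+(ex*X+ey*Y)/1e3,z,1]; p=c['K']@(T@w)[:3]; p=p[:2]/p[2]; print(z,X,Y,((p-[375,155])*10).round())
"
```

```text
0.06 56 -23 [119. 371.]
0.06 56 23 [318. 445.]
0.06 -56 -23 [353. 134.]
0.06 -56 23 [542. 199.]
0.067 56 -23 [123. 343.]
0.067 56 23 [322. 417.]
0.067 -56 -23 [357. 107.]
0.067 -56 23 [547. 172.]
```

View pics/p2.png

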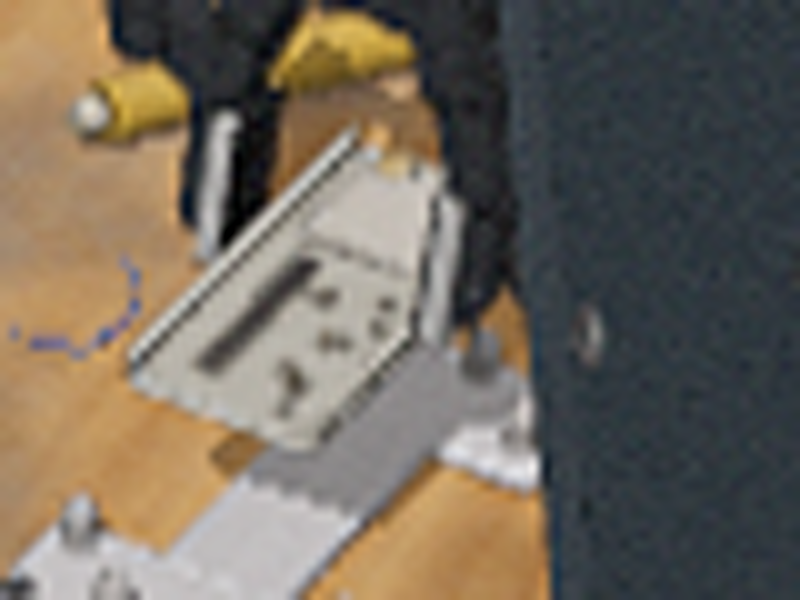

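The held chassis matches the projection: near bottom corners expected at (119,371)/(318,445), seen at (130,380)/(312,447). It is centred and level, so I'll lower it.

Emit:
servo_tool:
  rows:
    - [[0, 0, 0, -0.001, 0, 0.008, -0.3], [0, 0, 0, 0, 0, 0.01, -0.3], [0, 0, 0, 0, 0, 0.01, -0.3], [0, 0, 0, 0, 0, 0.008, -0.3], [0, 0, 0, 0, 0, 0.006, -0.3], [0, 0, 0, 0, 0, 0.004, -0.3], [0, 0, 0, 0, 0, 0.003, -0.3], [0, 0, 0, 0, 0, 0.002, -0.3]]

```text
t: 7.4
tcp_pos: [0.434, -0.3647, 0.0259]
tool_rot: [0.736, 0.677, 0.0, -0.0]
force: [0.1, -0.2, -0.5]
finger_gap: 0.52
gripper_force: 30.8
```

Emit:
servo_tool:
  rows:
    - [[0, 0, 0, 0, 0, 0.002, -0.3], [0, 0, 0, 0, 0, 0, -0.3], [0, 0, 0, 0, 0, 0, -0.3]]

```text
t: 7.65
tcp_pos: [0.4342, -0.3649, 0.0247]
tool_rot: [0.736, 0.677, -0.0, 0.0]
force: [-0.3, -0.3, 0.5]
finger_gap: 0.52
gripper_force: 30.8
```

```bash
python3 -c "
from h import *
plan(*JIG[:2],.0245,JIG[2])"
```

```text
t 7.65 tcp [ 0.4342 -0.3649  0.0247] turn [ 0.  0. -0.] shift after turn mm [1.3 0.2 0.2] F [-0.3 -0.3  0.5] gap mm 44.2 grip 30.8
```

Emit:
servo_tool:
  rows:
    - [[0, 0, 0, 0.001, 0, 0.001, -0.3], [0, 0, 0, 0, 0, 0, -0.3], [0, 0, 0, 0, 0, 0, 0.1], [0, 0, 0, 0, 0, 0, 0.2], [0, 0, 0, 0, 0, 0, 0.3], [0, 0, 0, 0, 0, 0, 0.4], [0, 0, 0, 0, 0, 0, 0.55], [0, 0, 0, 0, 0, 0, 0.55]]

```text
t: 8.32
tcp_pos: [0.4342, -0.3638, 0.0235]
tool_rot: [0.736, 0.677, 0.0, 0.0]
force: [1.1, 0.1, 0.1]
finger_gap: 0.774
gripper_force: 0.0
```

Emit:
servo_tool:
  rows:
    - [[0, 0, 0, 0, 0, -0.01, 0.55], [0, 0, 0, 0, 0, -0.02, 0.55], [0, 0, 0, 0, 0, -0.025, 0.55], [0, 0, 0, 0, 0, -0.02, 0.55], [0, 0, -4, 0, 0, 0, 0.55], [0, 0, 0, 0, 0, 0, 0.55], [0, 0, 0, 0, 0, 0, 0.55]]

```text
t: 8.9
tcp_pos: [0.4342, -0.3637, 0.0992]
tool_rot: [0.712, 0.702, -0.0, 0.0]
force: [-0.2, -0.8, -0.1]
finger_gap: 0.776
gripper_force: 0.0
```

```bash
python3 -c "
from h import *
plan(.569,-.1764,.0975,89.3)"
```

```text
t 8.9 tcp [ 0.4342 -0.3637  0.0992] turn [ 0.   0.  -0.1] shift after turn mm [188.9 132.5   1.7] F [-0.2 -0.8 -0.1] gap mm 66.0 grip 0.0
```

Emit:
servo_tool:
  rows:
    - [[0, 0, 0, 0.0151, 0.0106, 0, 0.55], [0, 0, 0, 0.0283, 0.0199, 0, 0.55], [0, 0, 0, 0.0321, 0.0225, 0, 0.55], [0, 0, 0, 0.0321, 0.0225, 0, 0.55], [0, 0, 0, 0.0302, 0.0212, 0, 0.55], [0, 0, 0, 0.0246, 0.0172, 0, 0.55], [0, 0, 0, 0.017, 0.0119, 0, 0.55], [0, 0, 0, 0.0094, 0.0066, 0, 0.55]]

```text
t: 9.57
tcp_pos: [0.5697, -0.1738, 0.0977]
tool_rot: [0.711, 0.703, -0.0, -0.001]
force: [0.1, -0.1, 0.5]
finger_gap: 0.775
gripper_force: 0.0
```

Emit:
servo_tool:
  rows:
    - [[0, 0, 0, 0, 0, 0.005, 0.55], [0, 0, 0, 0, 0, 0.01, 0.55], [0, 0, 0, 0, 0, 0.012, 0.55], [0, 0, 0, 0, 0, 0.012, 0.55], [0, 0, 0, 0, 0, 0.01, 0.55], [0, 0, 0, 0, 0, 0.005, 0.55], [0, 0, 0, 0, 0, 0.002, 0.55], [0, 0, 0, 0, 0, 0, 0.55]]

```text
t: 10.23
tcp_pos: [0.5684, -0.1769, 0.0416]
tool_rot: [0.712, 0.702, -0.0, -0.001]
force: [-0.0, -0.6, -0.4]
finger_gap: 0.778
gripper_force: 0.0
```

```bash
python3 -c "
from h import *
plan(.569,-.1764,.0175,89.3)
a=cv2.resize(manip.snapshot('top')[235:310,420:520],(400,300),interpolation=3);b=cv2.resize(manip.snapshot('scene')[150:255,280:420],(400,300),interpolation=3)
cv2.imwrite('pics/h1.png',np.hstack([a,b]))"
```

```text
t 10.23 tcp [ 0.5684 -0.1769  0.0416] turn [-0.1 -0.  -0.1] shift after turn mm [ 0.6  0.6 24.1] F [-0.  -0.6 -0.4] gap mm 66.2 grip 0.0
```

View pics/h1.png

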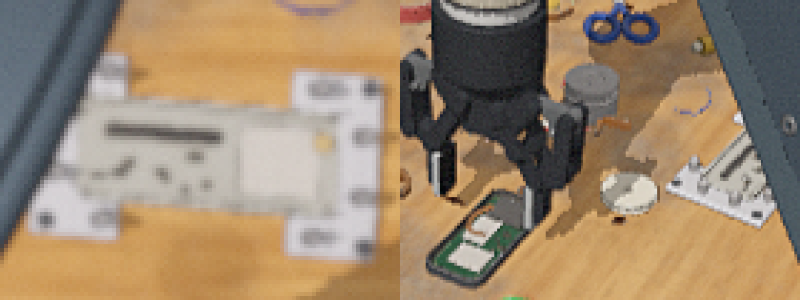

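The chassis lies between the pins, centred on the jig (crop (207,157) against (206,155)). The fingers straddle the handset, so down 24 mm and close.

Emit:
servo_tool:
  rows:
    - [[0, 0, 0, 0.0003, 0.0003, 0.007, 0.55], [0, 0, 0, 0, 0, 0.008, 0.55], [0, 0, 0, 0, 0, 0.005, 0.55], [0, 0, 0, 0, 0, 0.003, 0.55], [0, 0, 0, 0, 0, 0.001, 0.55], [0, 0, 0, 0, 0, 0, 0.2], [0, 0, 0, 0, 0, 0, 0.0], [0, 0, 0, 0, 0, 0, -0.2]]

```text
t: 11.0
tcp_pos: [0.5696, -0.1765, 0.0188]
tool_rot: [0.712, 0.703, 0.0, 0.0]
force: [0.3, -0.3, -1.7]
finger_gap: 0.539
gripper_force: 31.4
```

Emit:
servo_tool:
  rows:
    - [[0, 0, 0, 0, 0, 0, -0.3], [0, 0, 0, 0, 0, 0, -0.3], [0, 0, 0, 0, 0, 0, -0.3], [0, 0, 0, 0, 0, 0, -0.3], [0, 0, 0, 0, 0, 0, -0.3]]

```text
t: 11.42
tcp_pos: [0.5693, -0.1764, 0.0186]
tool_rot: [0.712, 0.703, 0.0, 0.0]
force: [-0.1, -0.1, 0.7]
finger_gap: 0.536
gripper_force: 31.5
```

```bash
python3 -c "
from h import *
plan(.569,-.1764,.0175,89.3)"
```

```text
t 11.42 tcp [ 0.5693 -0.1764  0.0186] turn [ 0.  0. -0.] shift after turn mm [-0.  -0.3  1.1] F [-0.1 -0.1  0.7] gap mm 45.5 grip 31.5
```

Emit:
servo_tool:
  rows:
    - [[0, 0, 0, 0, 0, -0.005, -0.3], [0, 0, 0, 0, 0, -0.015, -0.3], [0, 0, 0, 0, 0, -0.02, -0.3], [0, 0, 0, 0, 0, -0.02, -0.3], [0, 0, 4, 0, 0, -0.01, -0.3], [0, 0, 0, 0, 0, 0, -0.3], [0, 0, 0, 0, 0, 0, -0.3]]

```text
t: 12.0
tcp_pos: [0.5696, -0.1765, 0.0892]
tool_rot: [0.735, 0.678, 0.0, 0.001]
force: [0.0, -0.1, -0.9]
finger_gap: 0.537
gripper_force: 31.4
```

```bash
python3 -c "
from h import *
plan(*JIG[:2],.0886,JIG[2])"
```

```text
t 12.0 tcp [ 0.5696 -0.1765  0.0892] turn [0.1 0.  0.1] shift after turn mm [-197.5 -119.3    0.6] F [ 0.  -0.1 -0.9] gap mm 45.6 grip 31.4
```

Emit:
servo_tool:
  rows:
    - [[0, 0, 0, -0.0158, -0.0095, 0, -0.3], [0, 0, 0, -0.0296, -0.0179, 0, -0.3], [0, 0, 0, -0.0336, -0.0203, 0, -0.3], [0, 0, 0, -0.0336, -0.0203, 0, -0.3], [0, 0, 0, -0.0316, -0.0191, 0, -0.3], [0, 0, 0, -0.0257, -0.0155, 0, -0.3], [0, 0, 0, -0.0178, -0.0107, 0, -0.3], [0, 0, 0, -0.0099, -0.006, 0, -0.3]]

```text
t: 12.67
tcp_pos: [0.432, -0.3654, 0.0873]
tool_rot: [0.736, 0.677, -0.0, -0.001]
force: [0.1, 0.9, -0.3]
finger_gap: 0.536
gripper_force: 31.4
```

Emit:
servo_tool:
  rows:
    - [[0, 0, 0, 0, 0, 0.005, -0.3], [0, 0, 0, 0, 0, 0.01, -0.3], [0, 0, 0, 0, 0, 0.01, -0.3], [0, 0, 0, 0, 0, 0.01, -0.3], [0, 0, 0, 0, 0, 0.005, -0.3], [0, 0, 0, 0, 0, 0, -0.3], [0, 0, 0, 0, 0, 0, -0.3], [0, 0, 0, 0, 0, 0, -0.3]]

```text
t: 13.33
tcp_pos: [0.4345, -0.3632, 0.0485]
tool_rot: [0.735, 0.678, 0.0, 0.0]
force: [-0.1, 0.4, -0.0]
finger_gap: 0.536
gripper_force: 31.4
```

```bash
python3 -c "
from h import *
plan(*JIG[:2],.0326,JIG[2])
crop('scene',355,135,455,210,8,'pics/p3.png')
a=np.radians(85.3);ex=np.array([np.cos(a),np.sin(a)]);ey=np.array([-ex[1],ex[0]])
c=manip.camera_info('scene');T=c['camera_from_world']
s=manip.sense()['tcp_pos']
for X in (52,-52):
    for Y in(-23.5,23.5):
      w=np.r_[s[:2]+(ex*X+ey*Y)/1e3,s[2]-.0106,1]; p=c['K']@(T@w)[:3]; p=p[:2]/p[2]; print(X,Y,((p-[355,135])*8).round())"
```

```text
t 13.33 tcp [ 0.4345 -0.3632  0.0485] turn [0. 0. 0.] shift after turn mm [-0.4 -0.  15.9] F [-0.1  0.4 -0. ] gap mm 45.5 grip 31.4
52 -23.5 [253. 515.]
52 23.5 [412. 575.]
-52 -23.5 [424. 337.]
-52 23.5 [577. 391.]
```

View pics/p3.png

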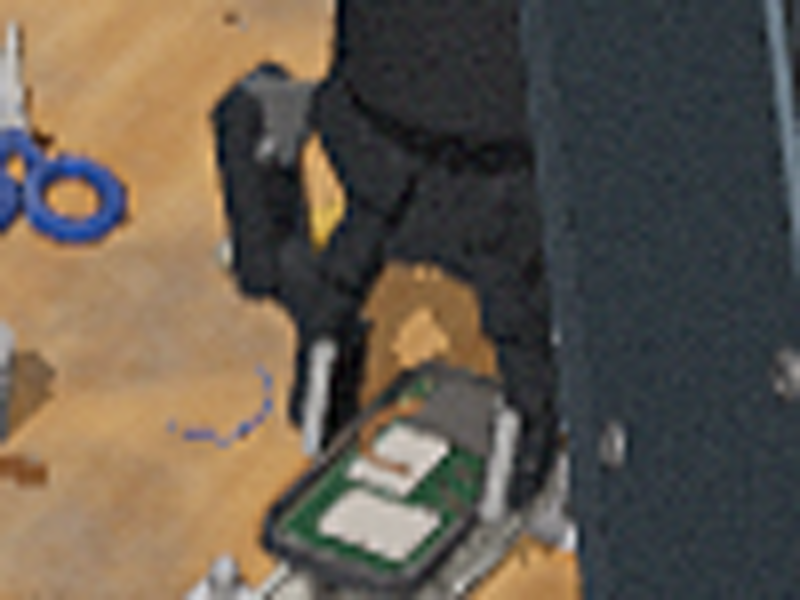

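The handset is level over the chassis and its corners match the projection to about 2 mm. Lower it and let go.

Emit:
servo_tool:
  rows:
    - [[0, 0, 0, -0.001, 0, 0.003, -0.3], [0, 0, 0, 0, 0, 0.004, -0.3], [0, 0, 0, 0, 0, 0.003, -0.3], [0, 0, 0, 0, 0, 0.003, -0.3], [0, 0, 0, 0, 0, 0.002, -0.3], [0, 0, 0, 0, 0, 0.001, -0.3], [0, 0, 0, 0, 0, 0.0005, -0.3], [0, 0, 0, 0, 0, 0, -0.3]]

```text
t: 14.05
tcp_pos: [0.434, -0.3644, 0.0319]
tool_rot: [0.736, 0.677, 0.0, -0.0]
force: [0.0, -0.3, -1.1]
finger_gap: 0.538
gripper_force: 31.4
```

Emit:
servo_tool:
  rows:
    - [[0, 0, 0, 0, 0, 0, -0.3], [0, 0, 0, 0, 0, 0, 0.1], [0, 0, 0, 0, 0, 0, 0.2], [0, 0, 0, 0, 0, 0, 0.3], [0, 0, 0, 0, 0, 0, 0.4], [0, 0, 0, 0, 0, 0, 0.55], [0, 0, 0, 0, 0, 0, 0.55]]

```text
t: 14.63
tcp_pos: [0.4341, -0.3645, 0.0321]
tool_rot: [0.736, 0.677, -0.0, 0.0]
force: [-0.3, -0.2, -0.2]
finger_gap: 0.773
gripper_force: 0.0
```

Emit:
servo_tool:
  rows:
    - [[0, 0, 0, 0, 0, -0.01, 0.55], [0, 0, 0, 0, 0, -0.02, 0.55], [0, 0, 0, 0, 0, -0.025, 0.55], [0, 0, 0, 0, 0, -0.015, 0.55], [0, 0, -4.4, 0, 0, 0, 0.55], [0, 0, 0, 0, 0, 0, 0.55], [0, 0, 0, 0, 0, 0, 0.55]]

```text
t: 15.22
tcp_pos: [0.434, -0.3644, 0.1027]
tool_rot: [0.71, 0.704, -0.0, 0.0]
force: [0.5, 0.2, -0.8]
finger_gap: 0.773
gripper_force: 0.0
```

```bash
python3 -c "
from h import *
plan(.4413,.0048,.10,89.7)"
```

```text
t 15.22 tcp [ 0.434  -0.3644  0.1027] turn [ 0.   0.  -0.1] shift after turn mm [369.2   5.4   2.7] F [ 0.5  0.2 -0.8] gap mm 65.7 grip 0.0
```

Emit:
servo_tool:
  rows:
    - [[0, 0, 0, 0.015, 0, 0, 0.55], [0, 0, 0, 0.03, 0, 0, 0.55], [0, 0, 0, 0.036, 0.001, 0, 0.55], [0, 0, 0, 0.036, 0.001, 0, 0.55], [0, 0, 0, 0.036, 0.001, 0, 0.55], [0, 0, 0, 0.036, 0.001, 0, 0.55], [0, 0, 0, 0.036, 0.001, 0, 0.55]]

```text
t: 15.8
tcp_pos: [0.4389, -0.1366, 0.1015]
tool_rot: [0.71, 0.704, -0.0, -0.001]
force: [1.8, -0.0, -0.3]
finger_gap: 0.779
gripper_force: 0.0
```

Emit:
servo_tool:
  rows:
    - [[0, 0, 0, 0.036, 0, 0, 0.55], [0, 0, 0, 0.036, 0, 0, 0.55], [0, 0, 0, 0.03, 0, 0, 0.55], [0, 0, 0, 0.02, 0, 0, 0.55], [0, 0, 0, 0.013, 0, 0, 0.55], [0, 0, 0, 0.009, 0, 0, 0.55], [0, 0, 0, 0, 0, 0, 0.55], [0, 0, 0, 0, 0, 0, 0.55]]

```text
t: 16.47
tcp_pos: [0.4407, 0.0049, 0.1018]
tool_rot: [0.709, 0.705, -0.0, -0.0]
force: [0.4, 0.1, 0.1]
finger_gap: 0.776
gripper_force: 0.0
```

Emit:
servo_tool:
  rows:
    - [[0, 0, 0, 0, 0, 0.005, 0.55], [0, 0, 0, 0, 0, 0.012, 0.55], [0, 0, 0, 0, 0, 0.014, 0.55], [0, 0, 0, 0, 0, 0.014, 0.55], [0, 0, 0, 0, 0, 0.01, 0.55], [0, 0, 0, 0, 0, 0.005, 0.55], [0, 0, 0, 0, 0, 0, 0.55], [0, 0, 0, 0, 0, 0, 0.55]]

```text
t: 17.13
tcp_pos: [0.4411, 0.0039, 0.0418]
tool_rot: [0.71, 0.705, -0.0, -0.0]
force: [0.1, -0.8, 0.4]
finger_gap: 0.774
gripper_force: 0.0
```

```bash
python3 -c "
from h import *
plan(.4413,.0048,.0185,89.7)
a=cv2.resize(manip.snapshot('top')[235:310,420:520],(400,300),interpolation=3);b=cv2.resize(manip.snapshot('scene')[250:355,260:400],(400,300),interpolation=3)
cv2.imwrite('pics/pl1.png',np.hstack([a,b]))"
```

```text
t 17.13 tcp [0.4411 0.0039 0.0418] turn [-0.  -0.  -0.1] shift after turn mm [ 0.9  0.2 23.3] F [ 0.1 -0.8  0.4] gap mm 65.8 grip 0.0
```

View pics/pl1.png

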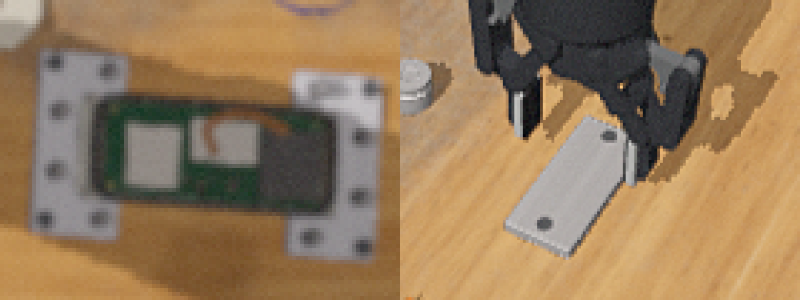

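The handset lies flat on the chassis, centred in the jig once parallax is allowed for. The fingers straddle the plate; down and close.

Emit:
servo_tool:
  rows:
    - [[0, 0, 0, 0.0005, 0, 0.007, 0.55], [0, 0, 0, 0, 0, 0.007, 0.55], [0, 0, 0, 0, 0, 0.005, 0.55], [0, 0, 0, 0, 0, 0.003, 0.55], [0, 0, 0, 0, 0, 0.001, 0.55], [0, 0, 0, 0, 0, 0, 0.2], [0, 0, 0, 0, 0, 0, 0.0], [0, 0, 0, 0, 0, 0, -0.2]]
  squeeze: 50

```text
t: 17.9
tcp_pos: [0.4412, 0.005, 0.0193]
tool_rot: [0.709, 0.705, 0.0, 0.0]
force: [-0.4, -0.0, 0.6]
finger_gap: 0.495
gripper_force: 50.9
```

Emit:
servo_tool:
  rows:
    - [[0, 0, 0, 0, 0, 0, -0.3], [0, 0, 0, 0, 0, 0, -0.3], [0, 0, 0, 0, 0, 0, -0.3], [0, 0, 0, 0, 0, 0, -0.3], [0, 0, 0, 0, 0, 0, -0.3]]

```text
t: 18.32
tcp_pos: [0.4412, 0.005, 0.0193]
tool_rot: [0.709, 0.705, 0.0, 0.0]
force: [0.5, 0.9, 6.1]
finger_gap: 0.495
gripper_force: 51.4
```

```bash
python3 -c "
from h import *
plan(.4413,.0048,.0185,89.7)"
```

```text
t 18.32 tcp [0.4412 0.005  0.0193] turn [ 0.  0. -0.] shift after turn mm [-0.2  0.1  0.8] F [0.5 0.9 6.1] gap mm 42.1 grip 51.4
```

Emit:
servo_tool:
  rows:
    - [[0, 0, 0, 0, 0, -0.005, -0.3], [0, 0, 0, 0, 0, -0.015, -0.3], [0, 0, 0, 0, 0, -0.02, -0.3], [0, 0, 0, 0, 0, -0.02, -0.3], [0, 0, 4.4, 0, 0, -0.01, -0.3], [0, 0, 0, 0, 0, 0, -0.3], [0, 0, 0, 0, 0, 0, -0.3]]

```text
t: 18.9
tcp_pos: [0.4414, 0.0049, 0.0893]
tool_rot: [0.735, 0.678, 0.0, 0.001]
force: [-0.1, 0.6, -1.1]
finger_gap: 0.493
gripper_force: 51.2
```

```bash
python3 -c "
from h import *
plan(*JIG[:2],.0893,JIG[2])"
```

```text
t 18.9 tcp [0.4414 0.0049 0.0893] turn [0.1 0.  0.1] shift after turn mm [-367.8   23.4    0. ] F [-0.1  0.6 -1.1] gap mm 41.9 grip 51.2
```

Emit:
servo_tool:
  rows:
    - [[0, 0, 0, -0.015, 0.0018, 0, -0.3], [0, 0, 0, -0.03, 0.0018, 0, -0.3], [0, 0, 0, -0.036, 0.0018, 0, -0.3], [0, 0, 0, -0.036, 0.0018, 0, -0.3], [0, 0, 0, -0.036, 0.0018, 0, -0.3], [0, 0, 0, -0.036, 0.0018, 0, -0.3], [0, 0, 0, -0.036, 0.0018, 0, -0.3]]

```text
t: 19.48
tcp_pos: [0.4341, -0.2215, 0.0876]
tool_rot: [0.735, 0.678, -0.0, -0.001]
force: [1.0, 0.6, -1.5]
finger_gap: 0.495
gripper_force: 51.2
```

Emit:
servo_tool:
  rows:
    - [[0, 0, 0, -0.036, 0.0018, 0, -0.3], [0, 0, 0, -0.036, 0.0018, 0, -0.3], [0, 0, 0, -0.03, 0.0018, 0, -0.3], [0, 0, 0, -0.02, 0.0018, 0, -0.3], [0, 0, 0, -0.012, 0.0018, 0, -0.3], [0, 0, 0, -0.009, 0.0018, 0, -0.3], [0, 0, 0, 0, 0, 0, -0.3], [0, 0, 0, 0, 0, 0, -0.3]]

```text
t: 20.15
tcp_pos: [0.4337, -0.3623, 0.0882]
tool_rot: [0.735, 0.678, 0.0, -0.001]
force: [-0.7, 0.5, -1.6]
finger_gap: 0.499
gripper_force: 51.2
```

Emit:
servo_tool:
  rows:
    - [[0, 0, 0, 0, 0, 0.005, -0.3], [0, 0, 0, 0, 0, 0.01, -0.3], [0, 0, 0, 0, 0, 0.01, -0.3], [0, 0, 0, 0, 0, 0.006, -0.3], [0, 0, 0, 0, 0, 0.004, -0.3], [0, 0, 0, 0, 0, 0, -0.3], [0, 0, 0, 0, 0, 0, -0.3], [0, 0, 0, 0, 0, 0, -0.3]]

```text
t: 20.82
tcp_pos: [0.4343, -0.3638, 0.0541]
tool_rot: [0.736, 0.677, -0.0, 0.0]
force: [1.1, -0.5, -0.9]
finger_gap: 0.495
gripper_force: 51.2
```

```bash
python3 -c "
from h import *
plan(*JIG[:2],.0413,JIG[2])"
```

```text
t 20.82 tcp [ 0.4343 -0.3638  0.0541] turn [ 0.  0. -0.] shift after turn mm [ 0.3  0.2 12.8] F [ 1.1 -0.5 -0.9] gap mm 42.1 grip 51.2
```

Emit:
servo_tool:
  rows:
    - [[0, 0, 0, 0, 0, 0.003, -0.3], [0, 0, 0, 0, 0, 0.003, -0.3], [0, 0, 0, 0, 0, 0.003, -0.3], [0, 0, 0, 0, 0, 0.002, -0.3], [0, 0, 0, 0, 0, 0.001, -0.3], [0, 0, 0, 0, 0, 0.001, -0.3], [0, 0, 0, 0, 0, 0, -0.3], [0, 0, 0, 0, 0, 0, -0.3]]

```text
t: 21.48
tcp_pos: [0.4341, -0.3637, 0.041]
tool_rot: [0.736, 0.677, -0.0, -0.0]
force: [0.3, -0.7, -1.4]
finger_gap: 0.496
gripper_force: 51.2
```

```bash
python3 -c "
from h import *
plan(*JIG[:2],.0403,JIG[2])
crop('scene',355,135,455,210,8,'pics/p4.png')
a=np.radians(85.3);ex=np.array([np.cos(a),np.sin(a)]);ey=np.array([-ex[1],ex[0]])
c=manip.camera_info('scene');T=c['camera_from_world']
s=manip.sense()['tcp_pos']
for X in (50,-50):
    for Y in(-22,22):
      w=np.r_[s[:2]+(ex*X+ey*Y)/1e3,s[2]-.0103,1]; p=c['K']@(T@w)[:3]; p=p[:2]/p[2]; print(X,Y,((p-[355,135])*8).round())"
```

```text
t 21.48 tcp [ 0.4341 -0.3637  0.041 ] turn [-0. -0. -0.] shift after turn mm [0.1 0.4 0.7] F [ 0.3 -0.7 -1.4] gap mm 42.2 grip 51.2
50 -22 [260. 536.]
50 22 [408. 592.]
-50 -22 [424. 364.]
-50 22 [567. 415.]
```

View pics/p4.png

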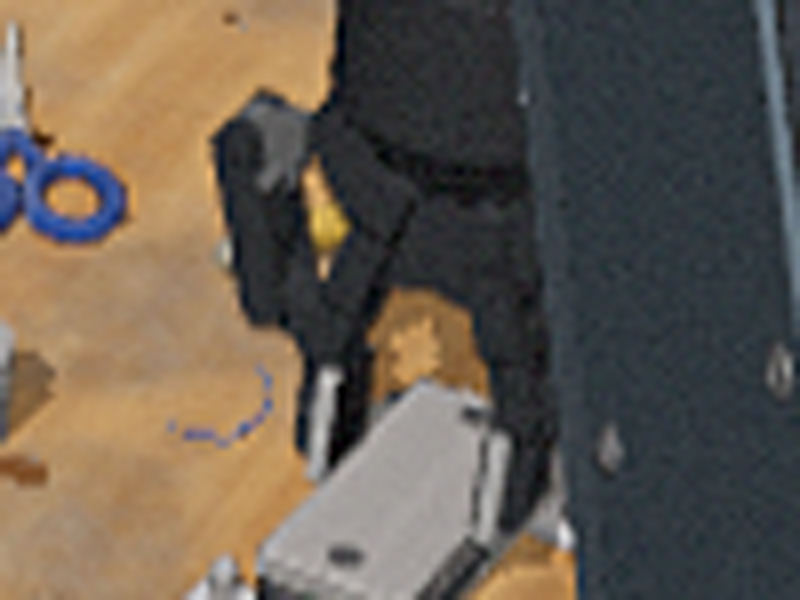

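The plate is level and centred over the handset (near corner expected (260,536), seen (262,550), the same steady offset as before). Lower the last bit and let go, then go to the large weight.

Emit:
servo_tool:
  rows:
    - [[0, 0, 0, 0, 0, 0.0008, -0.3], [0, 0, 0, 0, 0, 0, -0.3], [0, 0, 0, 0, 0, 0, 0.05], [0, 0, 0, 0, 0, 0, 0.1], [0, 0, 0, 0, 0, 0, 0.2], [0, 0, 0, 0, 0, 0, 0.35], [0, 0, 0, 0, 0, 0, 0.55], [0, 0, 0, 0, 0, 0, 0.55]]

```text
t: 22.2
tcp_pos: [0.4341, -0.3637, 0.0402]
tool_rot: [0.736, 0.677, 0.0, 0.0]
force: [0.3, 0.0, -0.7]
finger_gap: 0.774
gripper_force: 0.0
```

Emit:
servo_tool:
  rows:
    - [[0, 0, 0, 0, 0, -0.01, 0.6], [0, 0, 0, 0, 0, -0.02, 0.6], [0, 0, 0, 0, 0, -0.025, 0.6], [0, 0, 0, 0, 0, -0.015, 0.6], [0, 0, 0, 0, 0, 0, 0.6], [0, 0, 0, 0, 0, 0, 0.6]]

```text
t: 22.7
tcp_pos: [0.4346, -0.3642, 0.1115]
tool_rot: [0.736, 0.677, -0.0, 0.001]
force: [-0.1, 0.6, -0.4]
finger_gap: 0.801
gripper_force: 0.0
```

```bash
python3 -c "
from h import *
w=px2w('top',[(470.6,189)],.032)[0]; v=px2w('scene',[(345.5,176.5)],.032)[0]; print(w.round(4),v.round(4))
plan(w[0],w[1],.11,85.3)
c=manip.camera_info('scene');p=c['K']@(c['camera_from_world']@np.r_[w,1])[:3];print(p[:2]/p[2])"
```

```text
[ 0.5774 -0.3605  0.032 ] [ 0.5814 -0.3565  0.032 ]
t 22.7 tcp [ 0.4346 -0.3642  0.1115] turn [ 0.1  0.1 -0. ] shift after turn mm [ 15.3 142.1   1.5] F [-0.1  0.6 -0.4] gap mm 68.1 grip 0.0
[347.85314084 176.14405481]
```

Emit:
servo_tool:
  rows:
    - [[0, 0, 0, 0.002, 0.015, 0, 0.6], [0, 0, 0, 0.003, 0.03, 0, 0.6], [0, 0, 0, 0.003, 0.036, 0, 0.6], [0, 0, 0, 0.003, 0.03, 0, 0.6], [0, 0, 0, 0.003, 0.02, 0, 0.6], [0, 0, 0, 0.001, 0.011, 0, 0.6], [0, 0, 0, 0, 0, 0, 0.6], [0, 0, 0, 0, 0, 0, 0.6]]

```text
t: 23.37
tcp_pos: [0.5762, -0.3595, 0.1085]
tool_rot: [0.735, 0.678, -0.0, -0.002]
force: [-0.3, 0.2, -0.1]
finger_gap: 0.796
gripper_force: 0.0
```

Emit:
servo_tool:
  rows:
    - [[0, 0, 0, 0, 0, 0.005, 0.6], [0, 0, 0, 0, 0, 0.012, 0.6], [0, 0, 0, 0, 0, 0.012, 0.6], [0, 0, 0, 0, 0, 0.01, 0.6], [0, 0, 0, 0, 0, 0.006, 0.6], [0, 0, 0, 0, 0, 0, 0.6], [0, 0, 0, 0, 0, 0, 0.6], [0, 0, 0, 0, 0, 0, 0.6]]

```text
t: 24.03
tcp_pos: [0.5771, -0.3607, 0.0654]
tool_rot: [0.736, 0.677, 0.0, 0.0]
force: [0.3, 0.5, 0.9]
finger_gap: 0.798
gripper_force: 0.0
```

```bash
python3 -c "
from h import *
plan(.5774,-.3605,.023,85.3)
a=cv2.resize(manip.snapshot('top')[235:310,420:520],(400,300),interpolation=3);b=cv2.resize(manip.snapshot('scene')[120:225,300:440],(400,300),interpolation=3)
cv2.imwrite('pics/wl.png',np.hstack([a,b]))"
```

```text
t 24.03 tcp [ 0.5771 -0.3607  0.0654] turn [ 0.  0. -0.] shift after turn mm [ 0.2  0.3 42.4] F [0.3 0.5 0.9] gap mm 67.8 grip 0.0
```

View pics/wl.png

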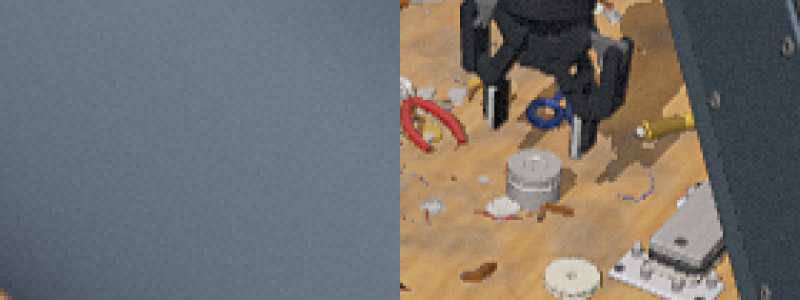

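The plate lies on the stack at (690,240), and the fingers at (495,125) and (578,155) straddle the weight at (534,165). That is picture 14, so from here I go by numbers.

Emit:
servo_tool:
  rows:
    - [[0, 0, 0, 0, 0, 0.006, 0.6], [0, 0, 0, 0, 0, 0.008, 0.6], [0, 0, 0, 0, 0, 0.008, 0.6], [0, 0, 0, 0, 0, 0.008, 0.6], [0, 0, 0, 0, 0, 0.006, 0.6], [0, 0, 0, 0, 0, 0.004, 0.6], [0, 0, 0, 0, 0, 0.002, 0.6], [0, 0, 0, 0, 0, 0, 0.6]]

```text
t: 24.8
tcp_pos: [0.5765, -0.3601, 0.0223]
tool_rot: [0.736, 0.677, -0.0, -0.001]
force: [-0.5, 0.1, 0.5]
finger_gap: 0.8
gripper_force: 0.0
```

Emit:
servo_tool:
  rows:
    - [[0, 0, 0, 0, 0, 0, 0.3], [0, 0, 0, 0, 0, 0, 0.1], [0, 0, 0, 0, 0, 0, 0], [0, 0, 0, 0, 0, 0, -0.1], [0, 0, 0, 0, 0, 0, -0.3], [0, 0, 0, 0, 0, 0, -0.3], [0, 0, 0, 0, 0, 0, -0.3], [0, 0, 0, 0, 0, 0, -0.3]]
  squeeze: 50

```text
t: 25.47
tcp_pos: [0.5775, -0.3608, 0.0241]
tool_rot: [0.736, 0.677, 0.0, 0.001]
force: [0.9, 0.5, 5.0]
finger_gap: 0.495
gripper_force: 50.9
```

```bash
python3 -c "
from h import *
plan(.5774,-.3605,.023,85.3)"
```

```text
t 25.47 tcp [ 0.5775 -0.3608  0.0241] turn [ 0.1  0.1 -0. ] shift after turn mm [ 0.3 -0.1  1.1] F [0.9 0.5 5. ] gap mm 42.1 grip 50.9
```

Gripped on its full diameter (the same 42 mm reading as the 44 mm plate gave). Lift.

Emit:
servo_tool:
  rows:
    - [[0, 0, 0, 0, 0, -0.005, -0.3], [0, 0, 0, 0, 0, -0.015, -0.3], [0, 0, 0, 0, 0, -0.02, -0.3], [0, 0, 0, 0, 0, -0.02, -0.3], [0, 0, 0, 0, 0, -0.01, -0.3], [0, 0, 0, 0, 0, 0, -0.3], [0, 0, 0, 0, 0, 0, -0.3], [0, 0, 0, 0, 0, 0, -0.3]]

```text
t: 26.13
tcp_pos: [0.5759, -0.3597, 0.0921]
tool_rot: [0.736, 0.677, -0.0, -0.001]
force: [0.3, 0.5, -3.4]
finger_gap: 0.493
gripper_force: 51.4
```

```bash
python3 -c "
from h import *
plan(*JIG[:2],.094,85.3)"
```

```text
t 26.13 tcp [ 0.5759 -0.3597  0.0921] turn [-0.1 -0.1 -0. ] shift after turn mm [ -15.5 -140.6   -1.9] F [ 0.3  0.5 -3.4] gap mm 41.9 grip 51.4
```

Emit:
servo_tool:
  rows:
    - [[0, 0, 0, -0.002, -0.015, 0, -0.3], [0, 0, 0, -0.003, -0.03, 0, -0.3], [0, 0, 0, -0.003, -0.035, 0, -0.3], [0, 0, 0, -0.003, -0.03, 0, -0.3], [0, 0, 0, -0.003, -0.02, 0, -0.3], [0, 0, 0, -0.001, -0.011, 0, -0.3], [0, 0, 0, 0, 0, 0, -0.3], [0, 0, 0, 0, 0, 0, -0.3]]

```text
t: 26.8
tcp_pos: [0.4355, -0.3641, 0.0928]
tool_rot: [0.736, 0.677, 0.0, 0.0]
force: [0.2, -0.5, -2.2]
finger_gap: 0.496
gripper_force: 51.6
```

Emit:
servo_tool:
  rows:
    - [[0, 0, 0, 0, 0, 0.004, -0.3], [0, 0, 0, 0, 0, 0.006, -0.3], [0, 0, 0, 0, 0, 0.006, -0.3], [0, 0, 0, 0, 0, 0.006, -0.3], [0, 0, 0, 0, 0, 0.004, -0.3], [0, 0, 0, 0, 0, 0, -0.3], [0, 0, 0, 0, 0, 0, -0.3], [0, 0, 0, 0, 0, 0, -0.3]]

```text
t: 27.47
tcp_pos: [0.4353, -0.3638, 0.0672]
tool_rot: [0.736, 0.677, -0.0, 0.0]
force: [0.6, 0.7, -3.7]
finger_gap: 0.496
gripper_force: 51.6
```

```bash
python3 -c "
from h import *
plan(*JIG[:2],.055,85.3)"
```

```text
t 27.47 tcp [ 0.4353 -0.3638  0.0672] turn [ 0.  0. -0.] shift after turn mm [ 0.1 -0.8 12.2] F [ 0.6  0.7 -3.7] gap mm 42.2 grip 51.6
```

Emit:
servo_tool:
  rows:
    - [[0, 0, 0, 0, -0.0008, 0.003, -0.3], [0, 0, 0, 0, 0, 0.003, -0.3], [0, 0, 0, 0, 0, 0.002, -0.3], [0, 0, 0, 0, 0, 0.002, -0.3], [0, 0, 0, 0, 0, 0.001, -0.3], [0, 0, 0, 0, 0, 0.001, -0.3], [0, 0, 0, 0, 0, 0, -0.3], [0, 0, 0, 0, 0, 0, -0.3]]

```text
t: 28.13
tcp_pos: [0.4344, -0.3637, 0.0552]
tool_rot: [0.736, 0.677, 0.0, 0.0]
force: [0.5, -0.3, -3.5]
finger_gap: 0.493
gripper_force: 51.6
```

Emit:
servo_tool:
  rows:
    - [[0, 0, 0, 0, 0, 0.0005, -0.3], [0, 0, 0, 0, 0, 0, -0.3]]

```text
t: 28.3
tcp_pos: [0.4344, -0.3637, 0.0548]
tool_rot: [0.736, 0.677, 0.0, 0.0]
force: [0.4, 0.5, -3.4]
finger_gap: 0.492
gripper_force: 51.6
```

Emit:
servo_tool:
  rows:
    - [[0, 0, 0, 0, 0, 0.0005, -0.3], [0, 0, 0, 0, 0, 0, -0.3]]

```text
t: 28.47
tcp_pos: [0.4344, -0.3638, 0.0543]
tool_rot: [0.736, 0.677, -0.0, 0.0]
force: [0.6, -0.8, -3.1]
finger_gap: 0.493
gripper_force: 51.7
```

Emit:
servo_tool:
  rows:
    - [[0, 0, 0, 0, 0, 0.0004, -0.3], [0, 0, 0, 0, 0, 0, -0.3]]

```text
t: 28.63
tcp_pos: [0.4344, -0.3637, 0.0543]
tool_rot: [0.736, 0.677, -0.0, 0.0]
force: [-1.8, 1.3, 0.4]
finger_gap: 0.494
gripper_force: 52.0
```

Emit:
servo_tool:
  rows:
    - [[0, 0, 0, 0, 0, 0.0004, -0.3], [0, 0, 0, 0, 0, 0, -0.3]]

```text
t: 28.8
tcp_pos: [0.4344, -0.3638, 0.0542]
tool_rot: [0.736, 0.677, -0.0, 0.0]
force: [-1.8, 1.9, 4.3]
finger_gap: 0.495
gripper_force: 52.4
```

The weight is down on the plate (force now +4 N). Open gently and withdraw.

Emit:
servo_tool:
  rows:
    - [[0, 0, 0, 0, 0, 0, 0.03], [0, 0, 0, 0, 0, 0, 0.06], [0, 0, 0, 0, 0, 0, 0.12], [0, 0, 0, 0, 0, 0, 0.2], [0, 0, 0, 0, 0, 0, 0.4], [0, 0, 0, 0, 0, 0, 0.6], [0, 0, 0, 0, 0, 0, 0.6], [0, 0, 0, 0, 0, 0, 0.6]]

```text
t: 29.47
tcp_pos: [0.4343, -0.3637, 0.0534]
tool_rot: [0.736, 0.677, 0.0, -0.0]
force: [0.2, -0.6, 0.6]
finger_gap: 0.8
gripper_force: 0.0
```

Emit:
servo_tool:
  rows:
    - [[0, 0, 0, 0, 0, -0.006, 0.6], [0, 0, 0, 0, 0, -0.015, 0.6], [0, 0, 0, 0, 0, -0.025, 0.6], [0, 0, 0, 0, 0, -0.03, 0.6], [0, 0, 0, 0, 0, -0.025, 0.6], [0, 0, 0, 0, 0, -0.01, 0.6], [0, 0, 0, 0, 0, 0, 0.6]]

```text
t: 30.05
tcp_pos: [0.4355, -0.365, 0.1674]
tool_rot: [0.736, 0.677, -0.0, 0.003]
force: [-0.6, -0.2, -1.2]
finger_gap: 0.796
gripper_force: 0.0
```

Emit:
servo_tool:
  rows:
    - [[0, 0, 0, 0.015, 0, 0, 0.6], [0, 0, 0, 0.035, 0, 0, 0.6], [0, 0, 0, 0.035, 0, 0, 0.6], [0, 0, 0, 0.035, 0, 0, 0.6], [0, 0, 0, 0.035, 0, 0, 0.6], [0, 0, 0, 0.02, 0, 0, 0.6], [0, 0, 0, 0, 0, 0, 0.6], [0, 0, 0, 0, 0, 0, 0.6]]

```text
t: 30.72
tcp_pos: [0.4475, -0.1867, 0.1629]
tool_rot: [0.735, 0.678, -0.0, -0.002]
force: [-0.0, -0.7, 0.0]
finger_gap: 0.802
gripper_force: 0.0
```

```bash
python3 - <<'E'
from h import *
plan(*JIG[:2],.05,85.3)
im=manip.snapshot('top'); b=cv2.imread('pics/top0.png')
c=manip.camera_info('top');p=c['K']@(c['camera_from_world']@np.r_[.4345,-.3636,.062,1])[:3];p=p[:2]/p[2]; print('expected weight top px',p.round(1))
g=cv2.medianBlur(cv2.cvtColor(im,6),3)[235:310,420:520]; g=cv2.resize(g,None,fx=4,fy=4,interpolation=3)
h=cv2.HoughCircles(g,cv2.HOUGH_GRADIENT,1,60,param1=80,param2=20,minRadius=45,maxRadius=70)
print('circles',None if h is None else [((x/4+420).round(1),(y/4+235).round(1),(r/4).round(1)) for x,y,r in h[0]], g.mean())
for n,(u,v) in dict(small=(264,197),wick=(418,236),sold=(315,236)).items():
    print(n,cv2.absdiff(im,b)[v-14:v+14,u-14:u+14].mean().round(1))
E
```

```text
t 30.72 tcp [ 0.4475 -0.1867  0.1629] turn [-0.2 -0.1  0.1] shift after turn mm [-177.4    1.5  112.9] F [-0.  -0.7  0. ] gap mm 68.2 grip 0.0
expected weight top px [480.6 271.4]
circles [(np.float32(484.4), np.float32(272.6), np.float32(16.2))] 107.39413333333333
small 33.6
wick 53.2
sold 31.9
```

Emit:
servo_tool:
  rows:
    - [[0, 0, 0, 0.015, 0, 0, 0.6], [0, 0, 0, 0.035, 0, 0, 0.6], [0, 0, 0, 0.035, 0, 0, 0.6], [0, 0, 0, 0.035, 0, 0, 0.6], [0, 0, 0, 0.035, 0, 0, 0.6], [0, 0, 0, 0.02, 0, 0, 0.6], [0, 0, 0, 0, 0, 0, 0.6], [0, 0, 0, 0, 0, 0, 0.6]]

```text
t: 31.43
tcp_pos: [0.4634, -0.015, 0.1639]
tool_rot: [0.735, 0.678, -0.0, -0.0]
force: [0.4, -0.2, -0.0]
finger_gap: 0.802
gripper_force: 0.0
```

```bash
python3 - <<'E'
from h import *
im=manip.snapshot('top'); b=cv2.imread('pics/top0.png'); s=manip.snapshot('scene'); s0=cv2.imread('pics/scene0.png')
for f,n,cam,i,o,(u,v) in((1,'wick','top',im,b,(418,236)),(1,'small','top',im,b,(264,197)),(1,'sold','top',im,b,(315,236)),(1,'wick','sc',s,s0,(360,217)),(1,'small','sc',s,s0,(263,280)),(1,'sold','sc',s,s0,(320,264))):
    r=cv2.matchTemplate(i[v-35:v+35,u-35:u+35],o[v-15:v+15,u-15:u+15],cv2.TM_CCOEFF_NORMED); _,m,_,l=cv2.minMaxLoc(r); print(n,cam,round(m,2),'moved px',l[0]-20,l[1]-20)
# large weight: match its initial picture, scaled for height, in both cameras
for cam,i,o,(u,v),z in(('top',im,b,(470.6,189),.032),('scene',s,s0,(347,176.5),.032)):
    t=cv2.getRectSubPix(o,(27,27) if cam=='top' else (21,15),(u,v)); t=cv2.resize(t,None,fx=1.033,fy=1.033)
    c=manip.camera_info(cam);p=c['K']@(c['camera_from_world']@np.r_[.4345,-.3636,.062,1])[:3];p=p[:2]/p[2]
    x,y=int(p[0])-30,int(p[1])-30
    r=cv2.matchTemplate(i[y:y+60,x:x+60],t,cv2.TM_CCOEFF_NORMED);_,m,_,l=cv2.minMaxLoc(r)
    q=(x+l[0]+(t.shape[1]-1)/2,y+l[1]+(t.shape[0]-1)/2); print(cam,'expected',p.round(1),'found',q,round(m,2),'world',px2w(cam,[q],.062)[0].round(4))
g=cv2.resize(cv2.cvtColor(im,6)[235:310,420:520],None,fx=4,fy=4,interpolation=3)
for p2 in(15,25): print(cv2.HoughCircles(g,cv2.HOUGH_GRADIENT,1,20,param1=60,param2=p2,minRadius=48,maxRadius=60))
E
```

```text
wick top 0.84 moved px 0 0
small top 0.44 moved px -2 20
sold top 0.99 moved px 0 0
wick sc 0.18 moved px 20 -1
small sc 0.99 moved px 0 0
sold sc 0.96 moved px 0 0
top expected [480.6 271.4] found (482.5, 272.5) 0.45 world [ 0.4327 -0.3666  0.062 ]
scene expected [408.8 182.3] found (408.5, 182.0) 0.74 world [ 0.4354 -0.3644  0.062 ]
[[[134.5 153.5  59.4]
  [229.5 153.5  58.3]
  [ 85.5 193.5  49.5]
  [139.5 105.5  49.4]]]
None
```

The weight stands within about 3 mm of the jig centre in both cameras, and none of the three bystanders has moved. Handing in.

```bash
python3 -c "
from h import *
print(manip.sign_off())"
```

```text
the job is handed in; nothing more can be done
None
```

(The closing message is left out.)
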